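Rotate the filler tins in the pottery-mending room

TASK

Take the oldest of the wider filler tins, the one against the stop at the low front end of its sloped lane, and lay it in the empty wooden tin rest for today's mending. Then take the new tin of that size from the other wooden rest and lay it across the same lane at the back, so that it comes to lie behind the two tins that have rolled forward.

Things in the scene. Friction and masses are not known exactly. Their poses are not given: they have to be found in the camera images.
- tin_old_center (a point): Centre of the oldest tin: closed metal cylinder with a paper band, 50 mm diameter, 56 mm long, 0.11 to 0.23 kg, lying across its sloped lane, the lowest of three alike that touch, against the stop. Its y axis is the cylinder's axis (level); the flat ends are free to grip from above, the round sides touch neighbours. Once it is taken, the two behind roll down to the stop by themselves.
- tin_new_center (a point): Centre of the new tin, alike in size and make, lying on its side in the second wooden rest, on the other side of the table; its y axis is the cylinder's axis. Bystanders: a used tin of this size standing upright on the table, and the neighbouring lane of thinner (36 mm) tins.
- lane_stop (a point): Fixed plywood lane: where the stop's inner face meets the sloped floor, mid-width. Level frame: x to the lane's back, y across, z up. Floor rises 0.175 rad to +x, 175 mm long, open back. Stop 20 mm high. Side guides 7 mm high, 70 mm apart inside, 82 outside. The third tin rests with centre at x 119, z 46 mm; let go just above the floor up to 20 mm further back, it rolls down to there.
- rest_work_top (a point): Empty wooden tin rest, fixed: centre of its trough floor, 10 mm above the table. z up, y along the trough. Board 84 mm (x) by 64 mm (y); the trough, open at both ends, lies between ridges 10 mm high, 42 mm apart inside, and holds a 50 mm tin lying along y with its centre 25 mm above this point. The rest under the new tin is alike.
There are look-alikes about, which are no part of the job. Leave any purple look-alike of the part that bears lane_stop alone.

How it is judged:
By the outcome, as a careful person would: the job done as asked, in the order asked, and still so for the second after the job is handed in, with the robot touching nothing.
It also fails if it takes over 64 s, if anything falls off the work surface, if the arm or the gripper's body presses on something with over 40 N, if the wrist force passes 120 N, or if a joint passes its speed limit or range.

ROBOT

A 7-joint arm with a two-finger parallel gripper is mounted at the origin on the work surface. World frame = base frame: x ahead of the robot, y to its left, z up, the work surface at z = 0. Lengths are in mm, angles in rad, forces in N, time in s.
With the tool pointing down it reaches from about 400 to 875 mm from the base axis. Payload 4.4 kg.
Tool frame: the origin (TCP) lies midway between the tips of the shut fingers; the grasp point (between the pads) lies 19 mm behind it; z points along the fingers, y is the line along which they close (so a half turn about z gives the same grasp; the last joint's range is limited). The gripper opens to 85 mm and grips with 20 to 120 N. Pads are 22 mm wide; open, the fingers measure 114 mm over their backs; the gripper's body (76 mm by 85 mm) begins 54 mm behind the grasp point. The pads swing forward as they close: fully open they stand 13 mm farther back than shut.
Start: joints at [-1.269, 0.628, 0.038, 1.517, -0.027, 0.996, -0.02], TCP at [233.694, 606.552, 231.313] pointing down, gripper open.
Joint ranges: [-3.06, 3.06], [-0.37, 2.12], [-1.25, 1.32], [0.18, 2.47], [-1.1, 4.24], [0.23, 1.98], [-2.94, 2.94]. Speed limits (rad/s): [2.57, 2.57, 3.14, 3.14, 3.14, 3.14, 3.14].

INTERFACE

Orientations are given as [roll, pitch, yaw] about the fixed x, y, z axes, in that order (R = Rz(yaw) Ry(pitch) Rx(roll)).
In Python, from cell import read_state, get_image, finish_job gives the robot as it stands.
- The arm moves only by the tool send_rows, never from a script. Its argument "series" is a list of rows, each an object of numbers: "ax", "ay", "az": the turn, a rotation vector about the tool's x, y, z in rad; "dx", "dy", "dz": the shift along the tool's x, y, z in cm; "hand": the closure, from 0 (fully open) to 1 (shut). In form: [{"ax": .., "ay": .., "az": .., "dx": .., "dy": .., "dz": .., "hand": ..}, ...]. A call has 1 to 10 rows; each row is the pose to reach, as a shift and turn from the pose commanded when the call began, along the tool's axes at that moment; what a row does not reach only later rows make up. A row lasts 1/10 s, in which the tool goes at most 50 mm and 8.59 degrees, less where a joint would pass 70% of its speed; a pose out of reach is approached as far as the arm can. A call with a gripper value outside its range is refused whole. The fingers move at their own pace and stop on an object; the grip force is fixed at half the most. Time passes only in rows, so rows that repeat a pose let the fingers close. It gives the time, the measured TCP pose, the force, the opening and the grip force at its end, in the units of the state.
- read_state(): the state, without advancing time (a new reading comes with each control period).
- get_image(name): name is "scene" or "side" or "wrist"; returns a dict with "pixels" (384x512x3 uint8, red, green, blue), "mtx" (3x3 intrinsics, pixels), "R" (3x3) and "t" (3): a world point X has camera coordinates R X + t. Camera axes: x right, y down, z forward; pixel columns grow to the right and rows downward; lengths in mm; the calibration is good to about 2 mm. A picture is of the moment at which its call begins. There is no depth.
- finish_job(): hands the job in; it is judged then, once.
The state is a dict: "clock": time; "qpos": joint angles; "qd": joint speeds; "tau": joint torques, N m; "eef_pos": TCP position; "tool_rot": TCP orientation; "force": force on the tool from outside, world axes, zero at the start; "torque": the same for the moment, N m; "width": finger opening in mm; "gripper_force": force on a finger pad.
Only numpy, scipy, OpenCV 4.12 (cv2) and the standard library are available. Lean on these libraries where they do the work, as an engineer would, in place of code of your own. Each camera call takes 0.05 s, during which the arm holds its last target. There are 200 camera calls.

## Working session

There is one attempt and no reset: what is moved stays moved. The work goes in short steps, Python scripts to look and compute and a tool call to move; the robot and the scene stay as the last step left them, time stands still between calls to the robot, and variables do not carry over. Pictures are saved under pics/ and viewed, at most 10 in all, crops included, and the job is handed in when it is done.

Besides the shell and the picture viewer there is one more tool, called after ">>>" as a command line: name --argument value ..., lists and objects as JSON in quotes. send_rows: Moves the arm, as the interface text tells. Its arguments: {"type":"object","properties":{"series":{"type":"array","items":{"type":"object","properties":{"ax":{"type":"number"},"ay":{"type":"number"},"az":{"type":"number"},"dx":{"type":"number"},"dy":{"type":"number"},"dz":{"type":"number"},"hand":{"type":"number"}}}}},"required":["series"]}

```bash
mkdir -p pics; python3 - <<'E'
from cell import *
import cv2,numpy as np
s=read_state();print({k:np.round(v,3).tolist() for k,v in s.items()})
for n in("scene","side"):
    d=get_image(n);cv2.imwrite(f"pics/{n}0.png",d["pixels"][:,:,::-1]);np.savez(f"{n}0.npz",**d)
    print(n,np.round(d["mtx"],1).tolist(),np.round(-d["R"].T@d["t"]),np.round(d["R"],2).tolist())
E
```

```text
{'clock': 0.0, 'qpos': [-1.269, 0.629, 0.038, 1.518, -0.027, 0.996, -0.02], 'qd': [-0.001, 0.001, -0.001, 0.002, -0.0, 0.001, 0.001], 'tau': [-0.0, -56.34, 1.226, -19.345, 0.011, 0.01, 0.0], 'eef_pos': [233.428, 605.942, 230.393], 'tool_rot': [-3.14, 0.0, 2.774], 'force': [0.266, 0.229, 0.455], 'torque': [-0.006, -0.0, -0.038], 'gripper_force': 0.0, 'width': 85.149}
scene [[366.4, 0.0, 253.2], [0.0, 366.4, 190.0], [0.0, 0.0, 1.0]] [1272. -235.  713.] [[0.26, 0.97, 0.02], [0.56, -0.14, -0.82], [-0.79, 0.22, -0.57]]
side [[492.9, 0.0, 262.0], [0.0, 492.9, 191.4], [0.0, 0.0, 1.0]] [ -396. -1067.   777.] [[0.82, -0.57, -0.01], [-0.28, -0.39, -0.88], [0.5, 0.72, -0.48]]
```

View pics/scene0.png

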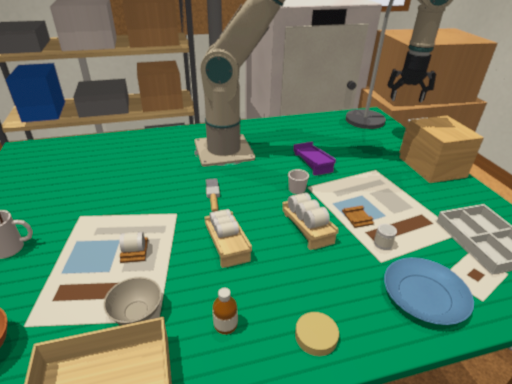

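View pics/side0.png

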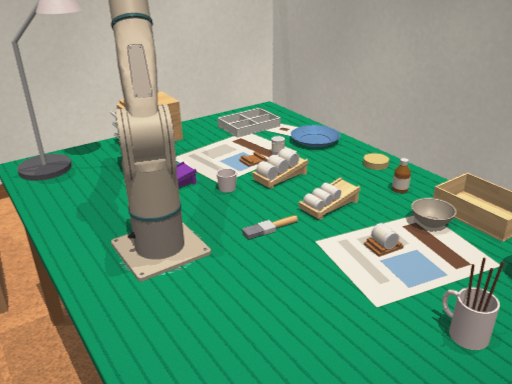

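The scene view shows two candidate lanes: one with thinner tins at (228,235) and one with wider tins at (310,218). The purple look-alike is at (314,158). The empty rest is at (357,216) and the new tin in its rest at (132,245). Upright cans stand at (298,182) and (385,237). I'll check the choice in close crops.

```bash
python3 - <<'E'
import cv2,numpy as np
a=cv2.imread("pics/scene0.png");b=cv2.imread("pics/side0.png")
f=lambda i,x,y,w,h,s:cv2.resize(i[y:y+h,x:x+w],None,fx=s,fy=s,interpolation=cv2.INTER_CUBIC)
A=f(a,270,160,134,90,5.97); cv2.imwrite("pics/c1.png",A)
B=f(b,240,130,80,75,7.5); cv2.imwrite("pics/c2.png",B)
C=np.hstack([f(a,105,220,60,50,6.5),f(b,355,215,60,50,6.5)]); cv2.imwrite("pics/c3.png",C)
E
```

```text
(no output)
```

View pics/c1.png

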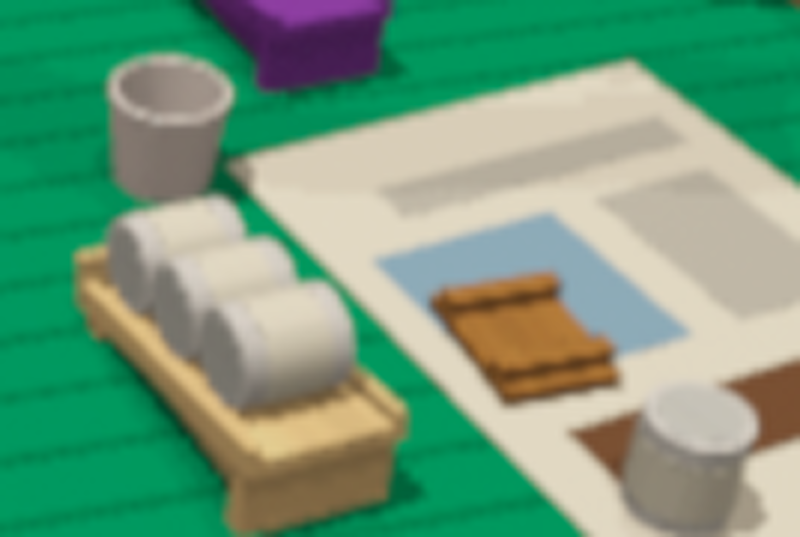

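View pics/c2.png

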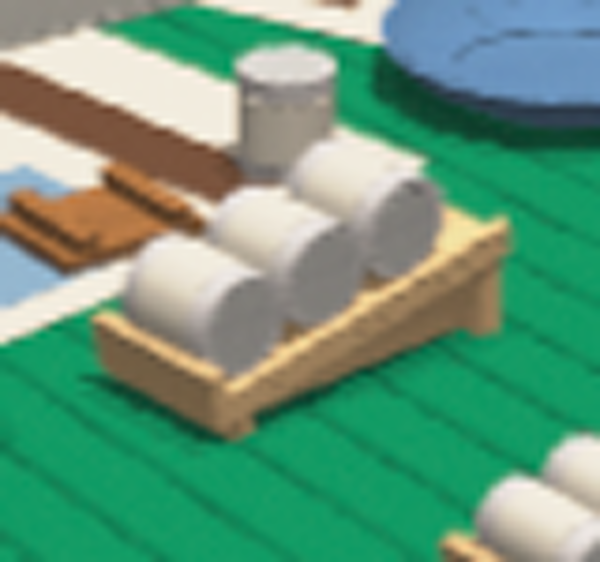

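View pics/c3.png

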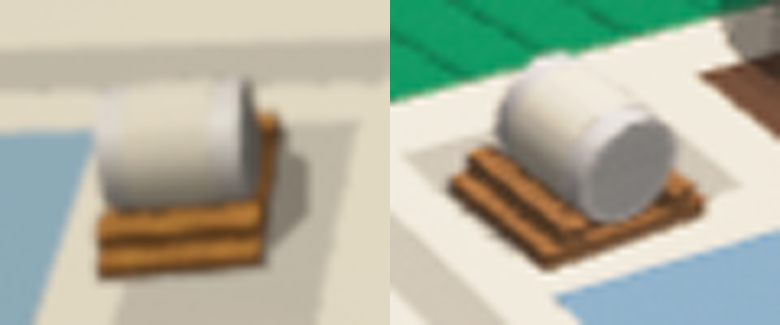

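The crops confirm the choice. The wider lane has its stop at the robot end, and its front tin's -y end is at side (272,173) and scene (292,204). The empty rest is at scene (357,216). The new tin lies in the rest at scene (132,243). Next I triangulate.

```bash
cat > h.py <<'E'
import numpy as np,cv2
from cell import *
def tri(d1,p1,d2,p2):
    P=[d["mtx"]@np.c_[d["R"],d["t"]] for d in(d1,d2)]
    X=cv2.triangulatePoints(P[0],P[1],np.array(p1,float),np.array(p2,float))[:,0];X=X[:3]/X[3]
    e=max(np.linalg.norm(proj(d,X)-p) for d,p in((d1,p1),(d2,p2)))
    return X,e
def proj(d,X):
    q=d["mtx"]@(d["R"]@np.array(X,float)+d["t"]);return q[:2]/q[2]
def ray(d,p,z):
    v=d["R"].T@np.linalg.inv(d["mtx"])@[p[0],p[1],1];c=-d["R"].T@d["t"];return c+v*(z-c[2])/v[2]
E
python3 - <<'E'
from h import *
S=dict(np.load("scene0.npz"));T=dict(np.load("side0.npz"))
c=lambda x,y:(270+(x-2.5)/5.97,160+(y-2.5)/5.97)
s=lambda x,y:(240+(x-3)/7.5,130+(y-3)/7.5)
n=lambda x,y:(105+(x-3)/6.5,220+(y-3)/6.5)
m=lambda x,y:(355+(x-393)/6.5,215+(y-3)/6.5)
for k,a,b in [("old -y end",c(129,262),s(241,322)),("mid end",c(182,312),s(328,268)),("back end",c(236,363),s(408,226)),
 ("stop -y top",c(78,252),s(225,383)),("lane back -y top",c(262,462),s(507,222)),
 ("new -y end?",n(108,155),m(548,110)),("new +x end",n(243,133),m(628,170)),
 ("rest bottomcorner far",c(440,300),s(3,220)),("rest near",c(505,403),s(115,170)),("rest -x-y",c(440,300),s(70,270)),("rest +x -y",c(505,403),s(205,222))]:
    X,e=tri(S,a,T,b);print(k,X.round(1),round(e,1))
for k,p in dict(l=(440,300),b=(505,403),r=(618,380),t=(555,275)).items(): print("rest scene",k,ray(S,c(*p),15).round(1))
for k,p in dict(l=(5,225),b=(70,272),r=(210,225)).items(): print("rest side",k,ray(T,s(*p),10).round(1))
E
```

```text
old -y end [457.7 114.3  49. ] 0.3
mid end [511.2 121.6  57.2] 0.1
back end [560.7 127.8  62.6] 0.7
stop -y top [432.9  94.2  36.7] 1.6
lane back -y top [614.2 120.6  51.9] 0.0
new -y end? [ 487.7 -353.8   46.2] 10.2
new +x end [ 507.7 -345.9   24.5] 11.2
rest bottomcorner far [461.7 303.3  15.4] 6.7
rest near [535.6 309.3  15.4] 10.6
rest -x-y [476.8 282.8   4.6] 1.1
rest +x -y [556.9 280.6   6.5] 0.5
rest scene l [484.7 279.   15. ]
rest scene b [567.  272.8  15. ]
rest scene r [564.9 335.9  15. ]
rest scene t [479.9 348.1  15. ]
rest side l [471.8 330.6  10. ]
rest side b [468.4 267.8  10. ]
rest side r [553.  271.7  10. ]
```

>>> send_rows --series '[{"dx": -38, "dy": -29.9, "dz": -10, "az": -0.5, "hand": 0}, {"dx": -38, "dy": -29.9, "dz": -10, "az": -0.5, "hand": 0}, {"dx": -38, "dy": -29.9, "dz": -10, "az": -0.5, "hand": 0}, {"dx": -38, "dy": -29.9, "dz": -10, "az": -0.5, "hand": 0}, {"dx": -38, "dy": -29.9, "dz": -10, "az": -0.5, "hand": 0}, {"dx": -38, "dy": -29.9, "dz": -10, "az": -0.5, "hand": 0}, {"dx": -38, "dy": -29.9, "dz": -10, "az": -0.5, "hand": 0}, {"dx": -38, "dy": -29.9, "dz": -10, "az": -0.5, "hand": 0}, {"dx": -38, "dy": -29.9, "dz": -10, "az": -0.5, "hand": 0}, {"dx": -38, "dy": -29.9, "dz": -10, "az": -0.5, "hand": 0}]'

```text
invalid input at $.series[0]: expected keys ax, ay, az, dx, dy, dz, hand
```

>>> send_rows --series '[{"hand": 0}, {"hand": 0}, {"hand": 0}]'

```text
invalid input at $.series[0]: expected keys ax, ay, az, dx, dy, dz, hand
```

```bash
python3 - <<'E'
from h import *
s=read_state();print(s["clock"],np.round(s["eef_pos"],1),np.round(s["tool_rot"],3),np.round(s["qpos"],2))
d=get_image("wrist");np.savez("w1.npz",**d);cv2.imwrite("pics/w1.png",cv2.resize(d["pixels"][:,:,::-1],(768,576),interpolation=cv2.INTER_CUBIC))
print(d["mtx"].round(1).tolist(),d["R"].round(2).tolist(),(-d["R"].T@d["t"]).round())
E
```

```text
0.1 [233.5 606.  230.5] [-3.14   0.     2.774] [-1.27  0.63  0.04  1.52 -0.03  1.   -0.02]
[[276.1, 0.0, 255.8], [0.0, 276.1, 188.7], [0.0, 0.0, 1.0]] [[0.36, 0.93, -0.0], [0.89, -0.34, 0.28], [0.26, -0.1, -0.96]] [168. 633. 372.]
```

View pics/w1.png

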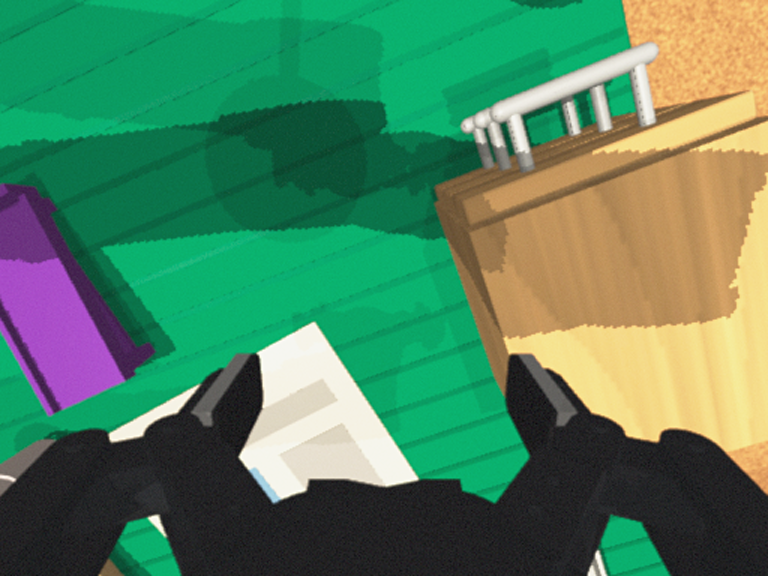

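The wrist picture shows the purple part and the wooden box, with the fingers at the bottom. The move was refused because every key is required, so I resend it with all keys.

>>> send_rows --series '[{"ax": 0, "ay": 0, "az": -0.5, "dx": -47.5, "dy": -24, "dz": -5, "hand": 0}, {"ax": 0, "ay": 0, "az": -0.5, "dx": -47.5, "dy": -24, "dz": -5, "hand": 0}, {"ax": 0, "ay": 0, "az": -0.5, "dx": -47.5, "dy": -24, "dz": -5, "hand": 0}, {"ax": 0, "ay": 0, "az": -0.5, "dx": -47.5, "dy": -24, "dz": -5, "hand": 0}, {"ax": 0, "ay": 0, "az": -0.5, "dx": -47.5, "dy": -24, "dz": -5, "hand": 0}, {"ax": 0, "ay": 0, "az": -0.5, "dx": -47.5, "dy": -24, "dz": -5, "hand": 0}, {"ax": 0, "ay": 0, "az": -0.5, "dx": -47.5, "dy": -24, "dz": -5, "hand": 0}, {"ax": 0, "ay": 0, "az": -0.5, "dx": -47.5, "dy": -24, "dz": -5, "hand": 0}, {"ax": 0, "ay": 0, "az": -0.5, "dx": -47.5, "dy": -24, "dz": -5, "hand": 0}, {"ax": 0, "ay": 0, "az": -0.5, "dx": -47.5, "dy": -24, "dz": -5, "hand": 0}]'

```text
clock: 1.15
eef_pos: [568.5, 235.5, 278.1]
tool_rot: [3.142, -0.0, -3.009]
force: [1.2, 0.2, 0.2]
width: 85.6
gripper_force: 0.0
```

>>> send_rows --series '[{"ax": 0, "ay": 0, "az": 0, "dx": 0, "dy": 0, "dz": 0, "hand": 0}, {"ax": 0, "ay": 0, "az": 0, "dx": 0, "dy": 0, "dz": 0, "hand": 0}, {"ax": 0, "ay": 0, "az": 0, "dx": 0, "dy": 0, "dz": 0, "hand": 0}]'

```text
clock: 1.45
eef_pos: [566.5, 238.6, 277.7]
tool_rot: [3.141, -0.001, -3.008]
force: [-0.4, 0.4, -1.1]
width: 85.4
gripper_force: 0.0
```

```bash
python3 - <<'E'
from h import *
s=read_state();print(s["clock"],np.round(s["eef_pos"],1),np.round(s["tool_rot"],3),np.round(s["qpos"],2))
d=get_image("wrist");np.savez("w2.npz",**d);cv2.imwrite("pics/w2.png",cv2.resize(d["pixels"][:,:,::-1],(768,576),interpolation=cv2.INTER_CUBIC))
print((-d["R"].T@d["t"]).round())
E
```

```text
1.45 [566.5 238.6 277.7] [ 3.141e+00 -1.000e-03 -3.008e+00] [-0.4   0.53 -0.08  1.56  0.04  1.05  1.22]
[496. 229. 420.]
```

View pics/w2.png

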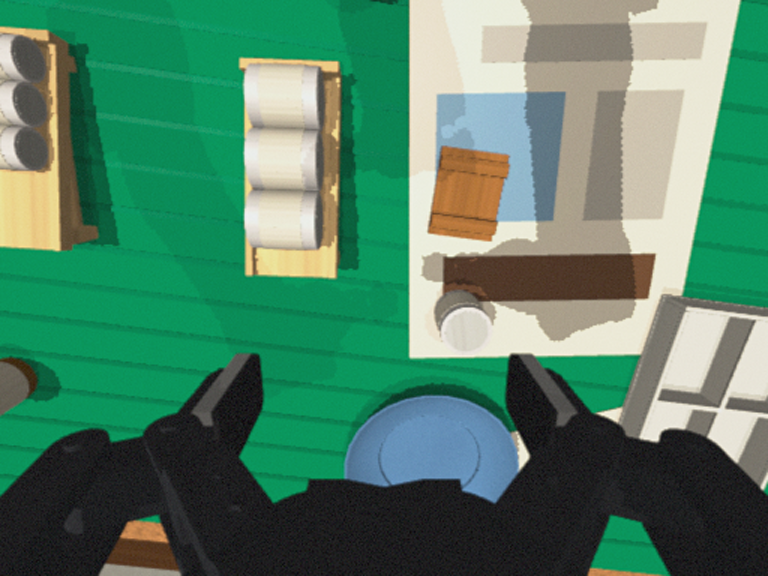

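The wrist view, in 768-wide coordinates, shows the wide lane with the stop at the top (240–340, 62) and tins at rows 64–127, 127–190 and 190–250. The empty rest has corners at about (443,147), (509,155), (492,240) and (430,233). The used upright tin is at (465,328). Now I measure.

```bash
python3 - <<'E'
from h import *
W=dict(np.load("w2.npz"));S=dict(np.load("scene0.npz"));T=dict(np.load("side0.npz"))
im=W["pixels"];hsv=cv2.cvtColor(im,cv2.COLOR_RGB2HSV)
w=lambda x,y:(x/1.5-.17,y/1.5-.17)
h0=18
for k,(p,z) in dict(oldL=((244,95),h0+54),oldRtop=((318,95),h0+54),front=((282,64),h0+28.6),g1=((282,128),h0+33),g2=((282,191),h0+42),rear=((282,250),h0+46),
  stopL=((239,60),h0+20),stopR=((341,61),h0+20),backL=((246,276),h0+37),backR=((336,277),h0+37)).items(): print(k,ray(W,w(*p),z).round(1))
def rect(d,box,z,cm):
    hs=cv2.cvtColor(d["pixels"],cv2.COLOR_RGB2HSV);m=cv2.inRange(hs,cm[0],cm[1]);k=np.zeros_like(m);x,y,a,b=box;k[y:y+b,x:x+a]=m[y:y+b,x:x+a]
    c=max(cv2.findContours(k,0,1)[0],key=cv2.contourArea).reshape(-1,2)
    P=np.array([ray(d,q,z)[:2] for q in c],np.float32);return cv2.minAreaRect(P)
print("rest",rect(W,(275,90,75,78),10,((5,130,80),(22,255,255))))
n=lambda x,y:(105+(x-3)/6.5,220+(y-3)/6.5)
m=lambda x,y:(355+(x-393)/6.5,215+(y-3)/6.5)
# new tin: -y end is scene-left / side-right; +y end is scene-right / side-left
print("new ctr",tri(S,n(177,146),T,m(582,135)),"newrest side corners",*[ray(T,m(*p),z).round(1) for p,z in(((545,270),5),((705,205),5),((450,185),5))])
print("scene corners",*[ray(S,n(*p),z).round(1) for p,z in(((98,275),0),((263,262),0))])
E
```

```text
oldL [462.3 116.1  72. ]
oldRtop [454.7 172.7  72. ]
front [432.4 137.5  46.6]
g1 [481.4 141.7  51. ]
g2 [532.  147.1  60. ]
rear [582.1 151.3  64. ]
stopL [432.7  99.9  38. ]
stopR [422.2 183.7  38. ]
backL [612.8 118.3  55. ]
backR [602.8 199.8  55. ]
rest ((516.8495483398438, 314.90313720703125), (81.94384002685547, 65.35057067871094), 0.21054333448410034)
new ctr (array([ 496.80489191, -347.13194291,   35.4163398 ]), np.float64(0.5787834387936984)) newrest side corners [ 448.6 -375.5    5. ] [ 535.9 -382.3    5. ] [ 460.6 -310.5    5. ]
scene corners [ 527.6 -384.9    0. ] [ 536.5 -320.5    0. ]
```

>>> send_rows --series '[{"ax": 0, "ay": 0, "az": 0.023, "dx": 12.1, "dy": -7.9, "dz": 14.8, "hand": 0}, {"ax": 0, "ay": 0, "az": 0.023, "dx": 12.1, "dy": -7.9, "dz": 14.8, "hand": 0}, {"ax": 0, "ay": 0, "az": 0.023, "dx": 12.1, "dy": -7.9, "dz": 14.8, "hand": 0}, {"ax": 0, "ay": 0, "az": 0.023, "dx": 12.1, "dy": -7.9, "dz": 14.8, "hand": 0}, {"ax": 0, "ay": 0, "az": 0.023, "dx": 12.1, "dy": -7.9, "dz": 14.8, "hand": 0}, {"ax": 0, "ay": 0, "az": 0.023, "dx": 12.1, "dy": -7.9, "dz": 14.8, "hand": 0}, {"ax": 0, "ay": 0, "az": 0.023, "dx": 12.1, "dy": -7.9, "dz": 14.8, "hand": 0}, {"ax": 0, "ay": 0, "az": 0.023, "dx": 12.1, "dy": -7.9, "dz": 14.8, "hand": 0}]'

```text
clock: 2.3
eef_pos: [460.0, 144.9, 131.2]
tool_rot: [3.14, 0.004, -3.031]
force: [0.1, 0.5, -0.6]
width: 85.5
gripper_force: 0.0
```

```bash
cat >> h.py <<'E'
from scipy.spatial.transform import Rotation as Ro
def to(x,y,z,yaw):
    s=read_state();R=Ro.from_euler("xyz",s["tool_rot"]);d=R.inv().apply(np.array([x,y,z])-s["eef_pos"])/10
    a=(R.inv()*Ro.from_euler("xyz",[np.pi,0,yaw])).as_rotvec()
    print("t",round(s["clock"],2),"pos",np.round(s["eef_pos"],1),np.round(s["tool_rot"],3),"d cm",d.round(2),"a",a.round(3),"w",round(s["width"],1),"F",np.round(s["force"],1))
E
python3 -c "
from h import *
to(457.3,144.4,36,3.252)"
```

```text
t 2.3 pos [460.  144.9 131.2] [ 3.14   0.004 -3.031] d cm [ 0.31 -0.04  9.52] a [0.001 0.004 0.   ] w 85.5 F [ 0.1  0.5 -0.6]
```

>>> send_rows --series '[{"ax": 0, "ay": 0, "az": 0, "dx": 0.1, "dy": 0, "dz": 3, "hand": 0}, {"ax": 0, "ay": 0, "az": 0, "dx": 0.1, "dy": 0, "dz": 6, "hand": 0}, {"ax": 0, "ay": 0, "az": 0, "dx": 0.1, "dy": 0, "dz": 8, "hand": 0}, {"ax": 0, "ay": 0, "az": 0, "dx": 0.1, "dy": 0, "dz": 9, "hand": 0}, {"ax": 0, "ay": 0, "az": 0, "dx": 0.1, "dy": 0, "dz": 9.4, "hand": 0}, {"ax": 0, "ay": 0, "az": 0, "dx": 0.1, "dy": 0, "dz": 9.4, "hand": 0}, {"ax": 0, "ay": 0, "az": 0, "dx": 0.1, "dy": 0, "dz": 9.4, "hand": 0}]'

```text
clock: 3.0
eef_pos: [457.9, 143.4, 36.9]
tool_rot: [3.141, 0.002, -3.032]
force: [0.1, -0.2, -0.4]
width: 85.4
gripper_force: 0.0
```

```bash
python3 -c "
from h import *
to(457.3,144.4,36,3.252)
d=get_image('side');cv2.imwrite('pics/s1.png',cv2.resize(d['pixels'][110:220,200:340,::-1],None,fx=5.4,fy=5.4,interpolation=2))"
```

```text
t 3.0 pos [457.9 143.4  36.9] [ 3.141e+00  2.000e-03 -3.032e+00] d cm [0.05 0.11 0.09] a [ 0.001  0.002 -0.001] w 85.4 F [ 0.1 -0.2 -0.4]
```

View pics/s1.png

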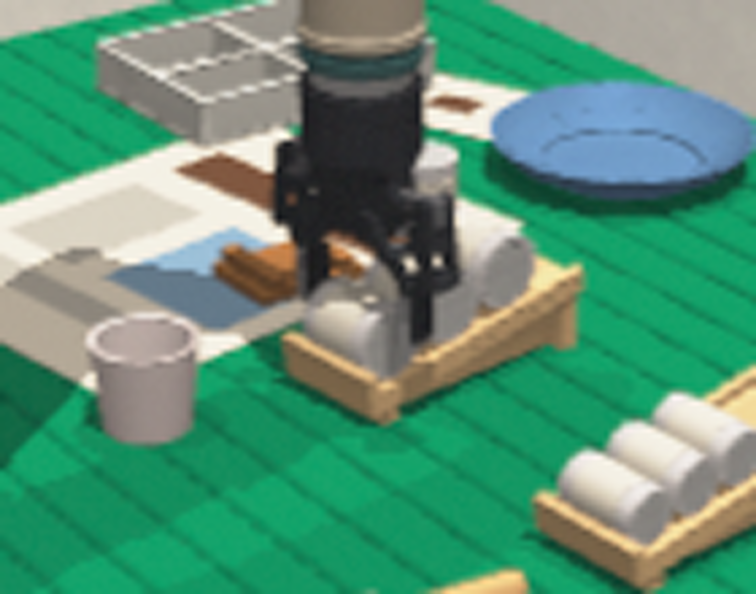

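The side crop shows the fingers straddling the front tin, with the -y finger at (430,320) just outside its end face. Closing now.

>>> send_rows --series '[{"ax": 0, "ay": 0, "az": 0, "dx": 0, "dy": 0.05, "dz": 0, "hand": 1}, {"ax": 0, "ay": 0, "az": 0, "dx": 0, "dy": 0.05, "dz": 0, "hand": 1}, {"ax": 0, "ay": 0, "az": 0, "dx": 0, "dy": 0.05, "dz": 0, "hand": 1}, {"ax": 0, "ay": 0, "az": 0, "dx": 0, "dy": 0.05, "dz": 0, "hand": 1}, {"ax": 0, "ay": 0, "az": 0, "dx": 0, "dy": 0.05, "dz": 0, "hand": 1}, {"ax": 0, "ay": 0, "az": 0, "dx": 0, "dy": 0.05, "dz": 0, "hand": 1}, {"ax": 0, "ay": 0, "az": 0, "dx": 0, "dy": 0.05, "dz": 0, "hand": 1}, {"ax": 0, "ay": 0, "az": 0, "dx": 0, "dy": 0.05, "dz": 0, "hand": 1}]'

```text
clock: 3.85
eef_pos: [457.3, 143.6, 36.9]
tool_rot: [3.141, 0.001, -3.033]
force: [-1.5, 0.1, 7.1]
width: 55.4
gripper_force: 62.4
```

>>> send_rows --series '[{"ax": 0, "ay": 0, "az": 0, "dx": 0, "dy": 0, "dz": -1, "hand": 1}, {"ax": 0, "ay": 0, "az": 0, "dx": 0, "dy": 0, "dz": -2.5, "hand": 1}, {"ax": 0, "ay": 0, "az": 0, "dx": 0, "dy": 0, "dz": -4.5, "hand": 1}, {"ax": 0, "ay": 0, "az": 0, "dx": 0, "dy": 0, "dz": -7, "hand": 1}, {"ax": 0, "ay": 0, "az": 0, "dx": 0, "dy": 0, "dz": -10, "hand": 1}, {"ax": 0, "ay": 0, "az": 0, "dx": 0, "dy": 0, "dz": -12, "hand": 1}, {"ax": 0, "ay": 0, "az": 0, "dx": 0, "dy": 0, "dz": -12, "hand": 1}]'

```text
clock: 4.55
eef_pos: [458.6, 144.0, 159.0]
tool_rot: [3.14, 0.006, -3.033]
force: [-0.1, 0.2, -1.4]
width: 55.4
gripper_force: 64.1
```

```bash
python3 -c "
from h import *
to(516.8,314.9,110,3.146)
d=get_image('side');np.savez('s2.npz',**d);e=get_image('scene');np.savez('e2.npz',**e)
f=lambda i:cv2.resize(i[:,:,::-1],None,fx=4,fy=4,interpolation=2)
cv2.imwrite('pics/s2.png',np.hstack([f(d['pixels'][100:220,220:320]),f(e['pixels'][140:260,270:370])]))"
```

```text
t 4.55 pos [458.6 144.  159. ] [ 3.14   0.006 -3.033] d cm [-7.62 16.35  4.96] a [0.002 0.006 0.105] w 55.4 F [-0.1  0.2 -1.4]
```

View pics/s2.png

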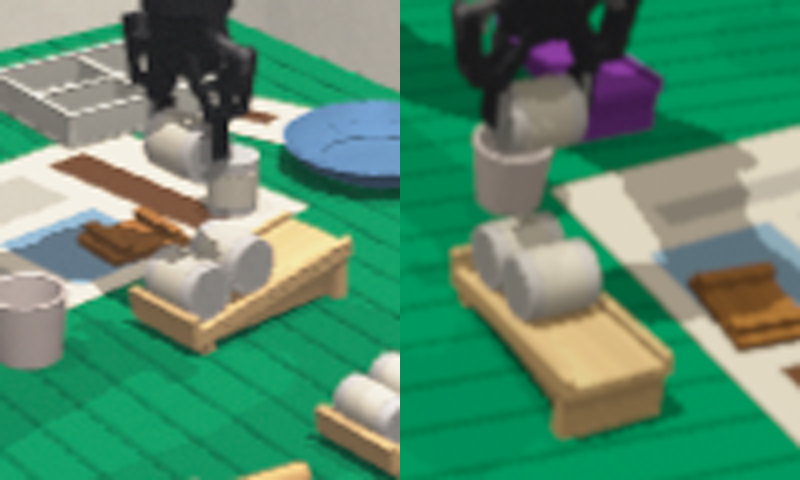

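The two remaining tins have rolled to the stop, and the old tin is held level. Held-tin centre: side (264.5,136.8), scene (306.3,168.2).

>>> send_rows --series '[{"ax": 0, "ay": 0, "az": 0.105, "dx": -7.6, "dy": 16.4, "dz": 5, "hand": 1}, {"ax": 0, "ay": 0, "az": 0.105, "dx": -7.6, "dy": 16.4, "dz": 5, "hand": 1}, {"ax": 0, "ay": 0, "az": 0.105, "dx": -7.6, "dy": 16.4, "dz": 5, "hand": 1}, {"ax": 0, "ay": 0, "az": 0.105, "dx": -7.6, "dy": 16.4, "dz": 5, "hand": 1}, {"ax": 0, "ay": 0, "az": 0.105, "dx": -7.6, "dy": 16.4, "dz": 5, "hand": 1}, {"ax": 0, "ay": 0, "az": 0.105, "dx": -7.6, "dy": 16.4, "dz": 5, "hand": 1}, {"ax": 0, "ay": 0, "az": 0.105, "dx": -7.6, "dy": 16.4, "dz": 5, "hand": 1}, {"ax": 0, "ay": 0, "az": 0.105, "dx": -7.6, "dy": 16.4, "dz": 5, "hand": 1}]'

```text
clock: 5.45
eef_pos: [514.6, 312.8, 106.0]
tool_rot: [-3.14, -0.001, -3.139]
force: [-0.9, 0.4, -1.3]
width: 55.6
gripper_force: 64.1
```

```bash
python3 -c "
from h import *
D=dict(np.load('s2.npz'));E=dict(np.load('e2.npz'))
print(tri(D,(264.5,136.8),E,(306.3,168.2)))
to(516.8,314.9,40,3.146)"
```

```text
(array([454.89143551, 151.15561643, 164.92382738]), np.float64(0.7076349617418562))
t 5.45 pos [514.6 312.8 106. ] [-3.140e+00 -1.000e-03 -3.139e+00] d cm [-0.22  0.22  6.6 ] a [-0.001 -0.001 -0.002] w 55.6 F [-0.9  0.4 -1.3]
```

>>> send_rows --series '[{"ax": 0, "ay": 0, "az": 0, "dx": -0.2, "dy": 0.2, "dz": 3, "hand": 1}, {"ax": 0, "ay": 0, "az": 0, "dx": -0.2, "dy": 0.2, "dz": 5.5, "hand": 1}, {"ax": 0, "ay": 0, "az": 0, "dx": -0.2, "dy": 0.2, "dz": 6.8, "hand": 1}, {"ax": 0, "ay": 0, "az": 0, "dx": -0.2, "dy": 0.2, "dz": 7.1, "hand": 1}, {"ax": 0, "ay": 0, "az": 0, "dx": -0.2, "dy": 0.2, "dz": 7.1, "hand": 1}, {"ax": 0, "ay": 0, "az": 0, "dx": -0.2, "dy": 0.2, "dz": 7.1, "hand": 1}]'

```text
clock: 6.05
eef_pos: [517.5, 317.0, 36.2]
tool_rot: [3.141, 0.002, -3.138]
force: [1.2, 0.6, -1.0]
width: 54.9
gripper_force: 64.1
```

```bash
python3 -c "
from h import *
to(516.8,314.9,30,3.146)
d=get_image('side');np.savez('s3.npz',**d)
for z in(10,):
  for x,y in((-42,-32),(42,-32),(-42,32)): print(proj(d,(516.8+x,314.9+y,z)).round(1))
d0=dict(np.load('side0.npz'));e=dict(np.load('scene0.npz'))
f=lambda d,x,y:cv2.resize(d['pixels'][y:y+60,x:x+80,::-1],None,fx=5,fy=5,interpolation=2)
g=get_image('scene');np.savez('e3.npz',**g)
cv2.imwrite('pics/s3.png',np.hstack([f(d,220,125),f(g,320,185)]))"
```

```text
t 6.05 pos [517.5 317.   36.2] [ 3.141e+00  2.000e-03 -3.138e+00] d cm [ 0.07 -0.21  0.62] a [ 0.001  0.002 -0.001] w 54.9 F [ 1.2  0.6 -1. ]
[248.1 163.9]
[267.1 158.2]
[238.6 157.9]
```

>>> send_rows --series '[{"ax": 0, "ay": 0, "az": 0, "dx": 0, "dy": -0.2, "dz": 0.2, "hand": 1}, {"ax": 0, "ay": 0, "az": 0, "dx": 0, "dy": -0.2, "dz": 0.4, "hand": 1}, {"ax": 0, "ay": 0, "az": 0, "dx": 0, "dy": -0.2, "dz": 0.5, "hand": 1}, {"ax": 0, "ay": 0, "az": 0, "dx": 0, "dy": -0.2, "dz": 0.5, "hand": 1}]'

```text
clock: 6.55
eef_pos: [516.5, 314.7, 29.9]
tool_rot: [-3.141, -0.0, -3.137]
force: [-0.2, 0.6, -1.5]
width: 55.8
gripper_force: 64.1
```

>>> send_rows --series '[{"ax": 0, "ay": 0, "az": 0, "dx": 0, "dy": 0, "dz": 0.1, "hand": 1}, {"ax": 0, "ay": 0, "az": 0, "dx": 0, "dy": 0, "dz": 0.2, "hand": 1}, {"ax": 0, "ay": 0, "az": 0, "dx": 0, "dy": 0, "dz": 0.2, "hand": 1}]'

```text
clock: 6.85
eef_pos: [516.6, 314.7, 27.9]
tool_rot: [-3.141, -0.0, -3.137]
force: [-0.3, 0.2, -1.7]
width: 55.2
gripper_force: 64.1
```

>>> send_rows --series '[{"ax": 0, "ay": 0, "az": 0, "dx": 0, "dy": 0, "dz": 0.1, "hand": 1}, {"ax": 0, "ay": 0, "az": 0, "dx": 0, "dy": 0, "dz": 0.15, "hand": 1}, {"ax": 0, "ay": 0, "az": 0, "dx": 0, "dy": 0, "dz": 0.15, "hand": 1}]'

```text
clock: 7.15
eef_pos: [516.6, 314.7, 26.5]
tool_rot: [-3.141, -0.0, -3.137]
force: [0.4, -0.2, -1.2]
width: 55.1
gripper_force: 64.1
```

>>> send_rows --series '[{"ax": 0, "ay": 0, "az": 0, "dx": 0, "dy": 0, "dz": 0.1, "hand": 1}, {"ax": 0, "ay": 0, "az": 0, "dx": 0, "dy": 0, "dz": 0.1, "hand": 1}]'

```text
clock: 7.35
eef_pos: [516.6, 314.7, 25.4]
tool_rot: [-3.141, -0.0, -3.137]
force: [-0.0, -1.0, -0.6]
width: 55.4
gripper_force: 64.1
```

>>> send_rows --series '[{"ax": 0, "ay": 0, "az": 0, "dx": 0, "dy": 0, "dz": 0.1, "hand": 1}, {"ax": 0, "ay": 0, "az": 0, "dx": 0, "dy": 0, "dz": 0.1, "hand": 1}]'

```text
clock: 7.55
eef_pos: [516.7, 314.8, 25.1]
tool_rot: [3.142, 0.0, -3.138]
force: [-1.0, -1.5, 4.1]
width: 54.8
gripper_force: 64.8
```

Contact came at TCP z 25.2, so the tin sits 9.8 mm above the TCP, as expected. Releasing.

>>> send_rows --series '[{"ax": 0, "ay": 0, "az": 0, "dx": 0, "dy": 0, "dz": 0, "hand": 0}, {"ax": 0, "ay": 0, "az": 0, "dx": 0, "dy": 0, "dz": 0, "hand": 0}, {"ax": 0, "ay": 0, "az": 0, "dx": 0, "dy": 0, "dz": 0, "hand": 0}, {"ax": 0, "ay": 0, "az": 0, "dx": 0, "dy": 0, "dz": 0, "hand": 0}, {"ax": 0, "ay": 0, "az": 0, "dx": 0, "dy": 0, "dz": 0, "hand": 0}, {"ax": 0, "ay": 0, "az": 0, "dx": 0, "dy": 0, "dz": 0, "hand": 0}]'

```text
clock: 8.15
eef_pos: [516.6, 314.7, 24.5]
tool_rot: [-3.142, -0.0, -3.137]
force: [-0.2, -0.1, -0.6]
width: 85.4
gripper_force: 0.0
```

>>> send_rows --series '[{"ax": 0, "ay": 0, "az": 0, "dx": 0, "dy": 0, "dz": -2, "hand": 0}, {"ax": 0, "ay": 0, "az": 0, "dx": 0, "dy": 0, "dz": -6, "hand": 0}, {"ax": 0, "ay": 0, "az": 0, "dx": 0, "dy": 0, "dz": -10, "hand": 0}, {"ax": 0, "ay": 0, "az": 0, "dx": 0, "dy": 0, "dz": -15, "hand": 0}, {"ax": 0, "ay": 0, "az": 0, "dx": 0, "dy": 0, "dz": -20, "hand": 0}, {"ax": 0, "ay": 0, "az": 0, "dx": 0, "dy": 0, "dz": -22, "hand": 0}, {"ax": 0, "ay": 0, "az": 0, "dx": 0, "dy": 0, "dz": -22, "hand": 0}]'

```text
clock: 8.85
eef_pos: [518.7, 316.0, 248.8]
tool_rot: [3.137, 0.007, -3.138]
force: [-0.4, 0.3, -0.2]
width: 85.7
gripper_force: 0.0
```

```bash
python3 -c "
from h import *
to(560,-330,270,3.0)
for n in('side','scene'):
  d=get_image(n);np.savez(n+'4.npz',**d)
  p=proj(d,(516.7,314.8,35));x,y=(p-25).astype(int);c=d['pixels'][y:y+50,x:x+50]
  h=cv2.cvtColor(c,cv2.COLOR_RGB2HSV);e=dict(np.load(n+'0.npz'))['pixels'][y:y+50,x:x+50].astype(int)
  m=(np.abs(c.astype(int)-e).sum(2)>60);yy,xx=np.nonzero(m);print(n,p.round(1),'changed centroid',xx.mean()+x,yy.mean()+y,m.sum(),'x',np.percentile(xx,[3,97])+x,'y',np.percentile(yy,[3,97])+y)
"
```

```text
t 8.85 pos [518.7 316.  248.8] [ 3.137  0.007 -3.138] d cm [ -3.89 -64.61  -2.38] a [0.005 0.006 0.146] w 85.7 F [-0.4  0.3 -0.2]
side [252.7 151.8] changed centroid 244.23076923076923 148.5423076923077 520 x [227.57 260.  ] y [138. 160.]
scene [359.9 209.2] changed centroid 366.43134715025906 202.81606217616581 772 x [349. 383.] y [184.   219.87]
```

>>> send_rows --series '[{"ax": 0, "ay": 0, "az": 0.146, "dx": -5, "dy": -65.5, "dz": -3, "hand": 0}, {"ax": 0, "ay": 0, "az": 0.146, "dx": -5, "dy": -65.5, "dz": -3, "hand": 0}, {"ax": 0, "ay": 0, "az": 0.146, "dx": -5, "dy": -65.5, "dz": -3, "hand": 0}, {"ax": 0, "ay": 0, "az": 0.146, "dx": -5, "dy": -65.5, "dz": -3, "hand": 0}, {"ax": 0, "ay": 0, "az": 0.146, "dx": -5, "dy": -65.5, "dz": -3, "hand": 0}, {"ax": 0, "ay": 0, "az": 0.146, "dx": -5, "dy": -65.5, "dz": -3, "hand": 0}, {"ax": 0, "ay": 0, "az": 0.146, "dx": -5, "dy": -65.5, "dz": -3, "hand": 0}, {"ax": 0, "ay": 0, "az": 0.146, "dx": -5, "dy": -65.5, "dz": -3, "hand": 0}, {"ax": 0, "ay": 0, "az": 0.146, "dx": -5, "dy": -65.5, "dz": -3, "hand": 0}, {"ax": 0, "ay": 0, "az": 0.146, "dx": -5, "dy": -65.5, "dz": -3, "hand": 0}]'

```text
clock: 9.95
eef_pos: [555.5, -184.8, 265.3]
tool_rot: [3.141, -0.004, 3.0]
force: [0.6, 0.6, 0.0]
width: 85.6
gripper_force: 0.0
```

```bash
python3 -c "
from h import *
to(570,-340,270,3.0)"
```

```text
t 9.95 pos [ 555.5 -184.8  265.3] [ 3.141 -0.004  3.   ] d cm [ -3.63 -15.16  -0.49] a [ 0.001 -0.004 -0.   ] w 85.6 F [0.6 0.6 0. ]
```

>>> send_rows --series '[{"ax": 0, "ay": 0, "az": 0, "dx": -3.6, "dy": -15, "dz": 0, "hand": 0}, {"ax": 0, "ay": 0, "az": 0, "dx": -3.6, "dy": -15, "dz": 0, "hand": 0}, {"ax": 0, "ay": 0, "az": 0, "dx": -3.6, "dy": -15, "dz": 0, "hand": 0}, {"ax": 0, "ay": 0, "az": 0, "dx": -3.6, "dy": -15, "dz": 0, "hand": 0}, {"ax": 0, "ay": 0, "az": 0, "dx": -3.6, "dy": -15, "dz": 0, "hand": 0}, {"ax": 0, "ay": 0, "az": 0, "dx": -3.6, "dy": -15, "dz": 0, "hand": 0}, {"ax": 0, "ay": 0, "az": 0, "dx": -3.6, "dy": -15, "dz": 0, "hand": 0}]'

```text
clock: 10.65
eef_pos: [571.6, -334.0, 266.7]
tool_rot: [3.14, -0.001, 3.003]
force: [-0.0, -0.2, 0.1]
width: 85.4
gripper_force: 0.0
```

```bash
python3 - <<'E'
from h import *
to(497,-347,110,3.0)
d=get_image('wrist');np.savez('w5.npz',**d)
x,y=(proj(d,(497,-347,35))).astype(int);print(x,y)
x0,y0=max(x-60,0),max(y-45,0)
cv2.imwrite('pics/w5.png',cv2.resize(d['pixels'][y0:y0+90,x0:x0+120,::-1],None,fx=6,fy=6,interpolation=2));print(x0,y0)
E
```

```text
t 10.65 pos [ 571.6 -334.   266.7] [ 3.140e+00 -1.000e-03  3.003e+00] d cm [ 7.19 -2.35 15.67] a [ 0.002 -0.001  0.003] w 85.4 F [-0.  -0.2  0.1]
237 106
177 61
```

View pics/w5.png

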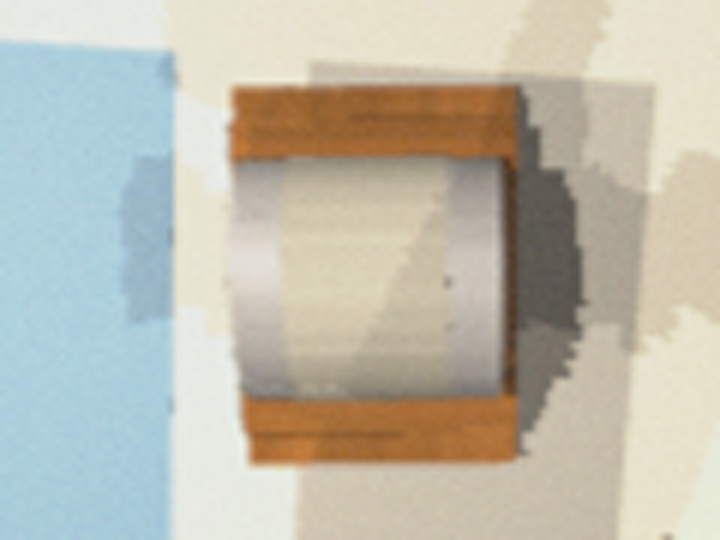

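The wrist crop shows the new tin at columns 230–503 and rows 156–397. Its rest spans rows 87–463, square to the tool.

```bash
python3 - <<'E'
from h import *
W=dict(np.load('w5.npz'));w=lambda x,y:(177+x/6-.4,61+y/6-.4)
for p,z in(((229,275),60),((503,275),60),((366,156),35),((366,397),35),((232,87),20),((518,87),20),((518,460),20),((250,463),20)):print(p,ray(W,w(*p),z).round(1))
c=(ray(W,w(366,156),35)+ray(W,w(366,397),35))/2;e=(ray(W,w(229,275),60)+ray(W,w(503,275),60))/2;print(c,e)
to(c[0],e[1],110,3.003)
E
```

```text
(229, 275) [ 493.9 -372.3   60. ]
(503, 275) [ 501.5 -317.6   60. ]
(366, 156) [ 473.5 -342.7   35. ]
(366, 397) [ 522.9 -350.6   35. ]
(232, 87) [ 454.4 -370.2   20. ]
(518, 87) [ 463.  -308.4   20. ]
(518, 460) [ 542.7 -319.    20. ]
(250, 463) [ 534.8 -380.6   20. ]
[ 498.20205927 -346.63569276   35.        ] [ 497.68945168 -344.99273703   60.        ]
t 10.7 pos [ 571.7 -334.3  267. ] [ 3.140e+00 -1.000e-03  3.003e+00] d cm [ 7.12 -2.09 15.71] a [ 0.001 -0.001 -0.   ] w 85.4 F [ 0.2  0.1 -0.9]
```

>>> send_rows --series '[{"ax": 0, "ay": 0, "az": 0, "dx": 7.1, "dy": -2.15, "dz": 15, "hand": 0}, {"ax": 0, "ay": 0, "az": 0, "dx": 7.1, "dy": -2.15, "dz": 15, "hand": 0}, {"ax": 0, "ay": 0, "az": 0, "dx": 7.1, "dy": -2.15, "dz": 15, "hand": 0}, {"ax": 0, "ay": 0, "az": 0, "dx": 7.1, "dy": -2.15, "dz": 15, "hand": 0}, {"ax": 0, "ay": 0, "az": 0, "dx": 7.1, "dy": -2.15, "dz": 15, "hand": 0}, {"ax": 0, "ay": 0, "az": 0, "dx": 7.1, "dy": -2.15, "dz": 15, "hand": 0}, {"ax": 0, "ay": 0, "az": 0, "dx": 7.1, "dy": -2.15, "dz": 15, "hand": 0}]'

```text
clock: 11.4
eef_pos: [500.4, -347.9, 119.2]
tool_rot: [-3.14, 0.004, 3.002]
force: [-0.3, -0.4, -0.6]
width: 85.4
gripper_force: 0.0
```

```bash
python3 -c "
from h import *
to(498.2,-345.5,26,3.003)"
```

```text
t 11.4 pos [ 500.4 -347.9  119.2] [-3.14   0.004  3.002] d cm [0.29 0.22 9.32] a [-0.001  0.004 -0.001] w 85.4 F [-0.3 -0.4 -0.6]
```

>>> send_rows --series '[{"ax": 0, "ay": 0, "az": 0, "dx": 0.15, "dy": 0.15, "dz": 3, "hand": 0}, {"ax": 0, "ay": 0, "az": 0, "dx": 0.15, "dy": 0.15, "dz": 6, "hand": 0}, {"ax": 0, "ay": 0, "az": 0, "dx": 0.15, "dy": 0.15, "dz": 8, "hand": 0}, {"ax": 0, "ay": 0, "az": 0, "dx": 0.15, "dy": 0.15, "dz": 9, "hand": 0}, {"ax": 0, "ay": 0, "az": 0, "dx": 0.15, "dy": 0.15, "dz": 9.2, "hand": 0}, {"ax": 0, "ay": 0, "az": 0, "dx": 0.15, "dy": 0.15, "dz": 9.2, "hand": 0}]'

```text
clock: 12.0
eef_pos: [497.7, -346.6, 26.3]
tool_rot: [-3.141, 0.002, 3.0]
force: [0.1, -0.4, -0.6]
width: 85.3
gripper_force: 0.0
```

```bash
python3 -c "
from h import *
to(498.2,-345.5,26,3.003)"
```

```text
t 12.0 pos [ 497.7 -346.6   26.3] [-3.141e+00  2.000e-03  3.000e+00] d cm [-0.04  0.12  0.03] a [-0.001  0.002 -0.003] w 85.3 F [ 0.1 -0.4 -0.6]
```

>>> send_rows --series '[{"ax": 0, "ay": 0, "az": 0, "dx": 0, "dy": 0.05, "dz": 0, "hand": 1}, {"ax": 0, "ay": 0, "az": 0, "dx": 0, "dy": 0.05, "dz": 0, "hand": 1}, {"ax": 0, "ay": 0, "az": 0, "dx": 0, "dy": 0.05, "dz": 0, "hand": 1}, {"ax": 0, "ay": 0, "az": 0, "dx": 0, "dy": 0.05, "dz": 0, "hand": 1}, {"ax": 0, "ay": 0, "az": 0, "dx": 0, "dy": 0.05, "dz": 0, "hand": 1}, {"ax": 0, "ay": 0, "az": 0, "dx": 0, "dy": 0.05, "dz": 0, "hand": 1}, {"ax": 0, "ay": 0, "az": 0, "dx": 0, "dy": 0.05, "dz": 0, "hand": 1}, {"ax": 0, "ay": 0, "az": 0, "dx": 0, "dy": 0.05, "dz": 0, "hand": 1}]'

```text
clock: 12.8
eef_pos: [497.6, -346.2, 26.8]
tool_rot: [-3.141, 0.002, 3.0]
force: [-0.4, -0.0, 6.5]
width: 55.1
gripper_force: 63.6
```

>>> send_rows --series '[{"ax": 0, "ay": 0, "az": 0, "dx": 0, "dy": 0, "dz": -1, "hand": 1}, {"ax": 0, "ay": 0, "az": 0, "dx": 0, "dy": 0, "dz": -3, "hand": 1}, {"ax": 0, "ay": 0, "az": 0, "dx": 0, "dy": 0, "dz": -6, "hand": 1}, {"ax": 0, "ay": 0, "az": 0, "dx": 0, "dy": 0, "dz": -10, "hand": 1}, {"ax": 0, "ay": 0, "az": 0, "dx": 0, "dy": 0, "dz": -14, "hand": 1}, {"ax": 0, "ay": 0, "az": 0, "dx": 0, "dy": 0, "dz": -17, "hand": 1}, {"ax": 0, "ay": 0, "az": 0, "dx": 0, "dy": 0, "dz": -17, "hand": 1}]'

```text
clock: 13.5
eef_pos: [498.9, -347.5, 200.7]
tool_rot: [-3.138, 0.008, 3.0]
force: [1.5, -1.2, -2.3]
width: 55.3
gripper_force: 63.9
```

```bash
python3 -c "
from h import *
to(564,152,180,3.252)"
```

```text
t 13.5 pos [ 498.9 -347.5  200.7] [-3.138  0.008  3.   ] d cm [ 0.65 50.38  1.86] a [-0.005  0.008 -0.252] w 55.3 F [ 1.5 -1.2 -2.3]
```

>>> send_rows --series '[{"ax": 0, "ay": 0, "az": -0.252, "dx": 0.9, "dy": 50.7, "dz": 0, "hand": 1}, {"ax": 0, "ay": 0, "az": -0.252, "dx": 0.9, "dy": 50.7, "dz": 0, "hand": 1}, {"ax": 0, "ay": 0, "az": -0.252, "dx": 0.9, "dy": 50.7, "dz": 0, "hand": 1}, {"ax": 0, "ay": 0, "az": -0.252, "dx": 0.9, "dy": 50.7, "dz": 0, "hand": 1}, {"ax": 0, "ay": 0, "az": -0.252, "dx": 0.9, "dy": 50.7, "dz": 0, "hand": 1}, {"ax": 0, "ay": 0, "az": -0.252, "dx": 0.9, "dy": 50.7, "dz": 0, "hand": 1}, {"ax": 0, "ay": 0, "az": -0.252, "dx": 0.9, "dy": 50.7, "dz": 0, "hand": 1}, {"ax": 0, "ay": 0, "az": -0.252, "dx": 0.9, "dy": 50.7, "dz": 0, "hand": 1}, {"ax": 0, "ay": 0, "az": -0.252, "dx": 0.9, "dy": 50.7, "dz": 0, "hand": 1}, {"ax": 0, "ay": 0, "az": -0.252, "dx": 0.9, "dy": 50.7, "dz": 0, "hand": 1}]'

```text
clock: 14.5
eef_pos: [557.5, 152.1, 194.6]
tool_rot: [-3.141, -0.002, -3.031]
force: [1.2, 0.3, -1.9]
width: 55.5
gripper_force: 64.1
```

```bash
python3 -c "
from h import *
to(562.2,155.5,120,3.252)"
```

```text
t 14.5 pos [557.5 152.1 194.6] [-3.141e+00 -2.000e-03 -3.031e+00] d cm [-0.51  0.29  7.46] a [-0.001 -0.002 -0.   ] w 55.5 F [ 1.2  0.3 -1.9]
```

>>> send_rows --series '[{"ax": 0, "ay": 0, "az": 0, "dx": -0.4, "dy": 0.3, "dz": 3, "hand": 1}, {"ax": 0, "ay": 0, "az": 0, "dx": -0.4, "dy": 0.3, "dz": 6, "hand": 1}, {"ax": 0, "ay": 0, "az": 0, "dx": -0.4, "dy": 0.3, "dz": 9, "hand": 1}, {"ax": 0, "ay": 0, "az": 0, "dx": -0.4, "dy": 0.3, "dz": 11, "hand": 1}, {"ax": 0, "ay": 0, "az": 0, "dx": -0.4, "dy": 0.3, "dz": 12, "hand": 1}, {"ax": 0, "ay": 0, "az": 0, "dx": -0.4, "dy": 0.3, "dz": 12, "hand": 1}, {"ax": 0, "ay": 0, "az": 0, "dx": -0.4, "dy": 0.3, "dz": 12, "hand": 1}]'

```text
clock: 15.2
eef_pos: [562.5, 153.8, 75.8]
tool_rot: [3.141, 0.001, -3.032]
force: [0.8, -0.1, -1.4]
width: 55.1
gripper_force: 64.2
```

```bash
python3 -c "
from h import *
to(562.2,155.5,59,3.252)"
```

```text
t 15.2 pos [562.5 153.8  75.8] [ 3.141e+00  1.000e-03 -3.032e+00] d cm [0.01 0.17 1.68] a [ 0.     0.001 -0.   ] w 55.1 F [ 0.8 -0.1 -1.4]
```

>>> send_rows --series '[{"ax": 0, "ay": 0, "az": 0, "dx": 0, "dy": 0.1, "dz": 0.5, "hand": 1}, {"ax": 0, "ay": 0, "az": 0, "dx": 0, "dy": 0.1, "dz": 1.0, "hand": 1}, {"ax": 0, "ay": 0, "az": 0, "dx": 0, "dy": 0.1, "dz": 1.3, "hand": 1}, {"ax": 0, "ay": 0, "az": 0, "dx": 0, "dy": 0.1, "dz": 1.4, "hand": 1}, {"ax": 0, "ay": 0, "az": 0, "dx": 0, "dy": 0.1, "dz": 1.4, "hand": 1}]'

```text
clock: 15.7
eef_pos: [562.0, 154.7, 61.3]
tool_rot: [-3.142, -0.0, -3.031]
force: [-0.1, 0.1, -1.6]
width: 55.1
gripper_force: 64.2
```

>>> send_rows --series '[{"ax": 0, "ay": 0, "az": 0, "dx": 0, "dy": 0, "dz": 0.1, "hand": 1}, {"ax": 0, "ay": 0, "az": 0, "dx": 0, "dy": 0, "dz": 0.2, "hand": 1}, {"ax": 0, "ay": 0, "az": 0, "dx": 0, "dy": 0, "dz": 0.2, "hand": 1}]'

```text
clock: 16.0
eef_pos: [562.0, 154.8, 59.3]
tool_rot: [3.142, -0.0, -3.031]
force: [-0.2, -0.3, -2.4]
width: 55.1
gripper_force: 64.2
```

>>> send_rows --series '[{"ax": 0, "ay": 0, "az": 0, "dx": 0, "dy": 0, "dz": 0.1, "hand": 1}, {"ax": 0, "ay": 0, "az": 0, "dx": 0, "dy": 0, "dz": 0.1, "hand": 1}]'

```text
clock: 16.2
eef_pos: [562.0, 154.8, 58.3]
tool_rot: [-3.142, -0.0, -3.031]
force: [0.9, 0.2, -2.2]
width: 55.3
gripper_force: 64.2
```

>>> send_rows --series '[{"ax": 0, "ay": 0, "az": 0, "dx": 0, "dy": 0, "dz": 0.1, "hand": 1}, {"ax": 0, "ay": 0, "az": 0, "dx": 0, "dy": 0, "dz": 0.1, "hand": 1}]'

```text
clock: 16.4
eef_pos: [562.2, 154.8, 57.6]
tool_rot: [3.142, 0.0, -3.031]
force: [-1.0, -0.1, 0.8]
width: 55.5
gripper_force: 64.5
```

Floor contact came at about the predicted height (57.1 predicted, 57.6 measured). Releasing.

>>> send_rows --series '[{"ax": 0, "ay": 0, "az": 0, "dx": 0, "dy": 0, "dz": 0, "hand": 0}, {"ax": 0, "ay": 0, "az": 0, "dx": 0, "dy": 0, "dz": 0, "hand": 0}, {"ax": 0, "ay": 0, "az": 0, "dx": 0, "dy": 0, "dz": 0, "hand": 0}, {"ax": 0, "ay": 0, "az": 0, "dx": 0, "dy": 0, "dz": 0, "hand": 0}, {"ax": 0, "ay": 0, "az": 0, "dx": 0, "dy": 0, "dz": 0, "hand": 0}, {"ax": 0, "ay": 0, "az": 0, "dx": 0, "dy": 0, "dz": 0, "hand": 0}, {"ax": 0, "ay": 0, "az": 0, "dx": 0, "dy": 0, "dz": 0, "hand": 0}]'

```text
clock: 17.1
eef_pos: [562.1, 154.8, 57.3]
tool_rot: [3.142, -0.0, -3.031]
force: [-0.2, -0.2, 0.7]
width: 85.2
gripper_force: 0.0
```

>>> send_rows --series '[{"ax": 0, "ay": 0, "az": 0, "dx": 0, "dy": 0, "dz": -2, "hand": 0}, {"ax": 0, "ay": 0, "az": 0, "dx": 0, "dy": 0, "dz": -5, "hand": 0}, {"ax": 0, "ay": 0, "az": 0, "dx": 0, "dy": 0, "dz": -9, "hand": 0}, {"ax": 0, "ay": 0, "az": 0, "dx": 0, "dy": 0, "dz": -14, "hand": 0}, {"ax": 0, "ay": 0, "az": 0, "dx": 0, "dy": 5, "dz": -19, "hand": 0}, {"ax": 0, "ay": 0, "az": 0, "dx": 0, "dy": 8, "dz": -22, "hand": 0}, {"ax": 0, "ay": 0, "az": 0, "dx": 0, "dy": 8, "dz": -22, "hand": 0}, {"ax": 0, "ay": 0, "az": 0, "dx": 0, "dy": 8, "dz": -22, "hand": 0}]'

```text
clock: 17.9
eef_pos: [553.4, 237.0, 279.0]
tool_rot: [3.14, 0.003, -3.028]
force: [0.8, 0.1, -0.3]
width: 85.2
gripper_force: 0.0
```

```bash
python3 - <<'E'
from h import *
to(566.5,238.6,277.7,3.275)
d=get_image('wrist');W=dict(np.load('w2.npz'))
def m(d):
    hs=cv2.cvtColor(d["pixels"],cv2.COLOR_RGB2HSV);return cv2.inRange(hs,(0,0,110),(180,62,255))
for n,D in(("before",W),("now",d)):
    # line through the tin tops, z ~ tins' upper surface; sample white profile along lane
    row=[]
    for x in range(420,625,5):
        t=x-457.3;z=46.7+.177*t*0.99+15;p=proj(D,(x,144.2+.105*t,z)).round().astype(int);q=D["pixels"][p[1],p[0]];row.append((int(q.max())-int(q.min()),int(q.sum()//3)))
    print(n,[f"{420+5*i}:{a}/{b}" for i,(a,b) in enumerate(row)])
c=(516.7,314.8)
for x in range(-45,50,5): 
    p=proj(d,(c[0]+x,c[1],50 if abs(x)<26 else 20)).round().astype(int);print(x,d["pixels"][p[1],p[0]].tolist(),end=" ")
print()
for y in range(-40,45,4):
    p=proj(d,(c[0],c[1]+y,60)).round().astype(int);print(y,d["pixels"][p[1],p[0]].tolist(),end=" ")
E
```

```text
t 17.9 pos [553.4 237.  279. ] [ 3.140e+00  3.000e-03 -3.028e+00] d cm [-1.32  0.01  0.14] a [ 0.002  0.003 -0.019] w 85.2 F [ 0.8  0.1 -0.3]
before ['420:138/82', '425:139/83', '430:53/119', '435:36/165', '440:34/212', '445:30/220', '450:22/226', '455:22/226', '460:24/226', '465:27/224', '470:34/214', '475:37/192', '480:29/143', '485:32/182', '490:35/210', '495:30/221', '500:23/226', '505:20/228', '510:23/226', '515:29/221', '520:32/214', '525:32/178', '530:25/135', '535:35/188', '540:33/211', '545:26/223', '550:23/226', '555:21/228', '560:23/227', '565:27/222', '570:33/210', '575:33/158', '580:92/200', '585:93/198', '590:92/200', '595:93/197', '600:152/82', '605:133/80', '610:127/77', '615:130/79', '620:129/77']
now ['420:141/84', '425:142/85', '430:104/186', '435:36/169', '440:35/209', '445:25/225', '450:23/227', '455:17/230', '460:21/228', '465:26/223', '470:35/208', '475:34/192', '480:27/142', '485:35/180', '490:34/209', '495:26/225', '500:18/229', '505:17/231', '510:18/230', '515:26/224', '520:33/212', '525:37/181', '530:23/131', '535:35/186', '540:33/210', '545:26/223', '550:2
[... 284 characters left out ...]
[148, 137, 118] -20 [211, 198, 172] -15 [229, 221, 195] -10 [235, 228, 207] -5 [236, 231, 214] 0 [235, 233, 214] 5 [236, 232, 214] 10 [231, 224, 199] 15 [225, 216, 190] 20 [190, 180, 157] 25 [179, 115, 55] 30 [183, 120, 61] 35 [183, 121, 58] 40 [213, 190, 156] 45 [175, 164, 144] 
-40 [150, 121, 94] -36 [148, 104, 62] -32 [104, 101, 99] -28 [223, 220, 209] -24 [235, 230, 224] -20 [236, 233, 225] -16 [232, 230, 213] -12 [235, 234, 216] -8 [236, 233, 215] -4 [235, 234, 216] 0 [236, 233, 216] 4 [236, 233, 216] 8 [236, 235, 216] 12 [236, 235, 216] 16 [235, 232, 215] 20 [235, 231, 223] 24 [235, 230, 222] 28 [197, 201, 203] 32 [142, 177, 199] 36 [144, 181, 199] 40 [148, 184, 205] 44 [150, 186, 205]
```

The lane profile now matches the original, with three touching tins, and the old tin lies centred in the work rest. Handing in.

```bash
python3 -c "
from cell import *
print(finish_job())"
```

```text
the job is handed in; nothing more can be done
None
```

The job is handed in at about 18 s: the oldest wide tin lies in the work rest, and the new tin lies behind the two that rolled forward, both confirmed by pixel checks in a last wrist image; no verdict came back.

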